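# Put the scraper blade away in the push-to-open drawer

## Task

Put the loose scraper blade away in the white tackle box: press the blue drawer front inward so that the latch lets go and the drawer springs out, then lay the blade flat in the black holder in the drawer, gently and without dropping it, grip side up, its notch over the brass locating pin and its cutting end between the holder's low cheeks. Then push the drawer shut and press it fully home so that it latches again and stays shut when you let go. Leave the torch, the spatula, the saucer and the two loose paint pots where they are.

Things in the scene. Friction and masses are not known exactly. Their poses are not given: they have to be found in the camera images.
- tackle_box: White plastic tackle box, 220 wide (y), 150 deep (x) with its shut drawer, 84 mm high; fixed. Below: housing 50 mm high, its front edge 58 mm in front (-x) of the origin. Above, set back to 28 mm in front of the origin: a well with a shut hinged flap lid (not part of the job). Origin: under its middle; -x points out of its front, z up.
- drawer (a joint): Drawer travel along the box's own -x, m: 0 latched shut; 0.092 sprung fully out; -0.0075 inner stop. Push-push latch: from 0 press to the inner stop (at least 5 mm, 6 to 8 N) and let go: a damped spring drives it fully out in 1 s (5 N at 0, 1.6 N out). Push it in to the inner stop (at least 6 mm past 0) and let go: it catches at 0. Each press toggles it. 25 N on the stop does no harm.
- drawer_front (a point): Middle of the outer face of the blue drawer front, at the white press mark, 27.5 mm above the table; latched, 75 mm in front (-x) of the box's origin. Moves with the drawer, axes as the box's. The front is 218 mm wide, 8 thick, from 5 to 50 mm above the table; shut, it stands 9 mm clear of the housing. Press mid-width. Drawer open on top, 182 mm wide inside, sides 35 mm above the table.
- holder_pin (a point): Foot of the brass pin (6 mm dia, 12 tall) on the black holder's level bed, 17 mm above the table, 75 mm behind the drawer front's face; moves with the drawer, axes as the box's. Drawer out: 34 mm before the housing. Bed 54 wide, from 66.5 mm before (-x) to 6 behind the pin. Stop rail 63.5 before the pin, cheeks 23 to each side from 46 to 63.5 before it, 5 mm above the bed.
- blade: Scraper blade: dark steel plate 66 long (x) x 40 wide (y) x 3 mm, with an upright orange finger grip along its middle, 36 long (x) x 10 wide (y), 3 to 23 mm above the underside. Origin: centre of the underside; z up. Bright cutting edge at the -x end; notch in the +x end, 10 wide, 12 mm deep. Starts flat on the table, grip up, left or right. 50 to 105 g.
- blade_notch (a point): Point on the blade's underside, on its centre line, in the notch: 27 mm from the blade's origin along its x. When the blade is laid home it lies over holder_pin (2 mm play each side of the pin, 3 mm fore and aft), the blade's x along the box's x.
- torch: Black pocket torch, 122 long, 29 mm thick, lying along its x; leave it. It starts on the other side from the blade. Origin: underside of its middle.
- spatula: Steel sculpting spatula with wooden grip, 190 long, 8 mm high, lying along its x; leave it. Origin: underside, near its middle.
- saucer: White ceramic saucer palette, 144 mm across, 20 mm high; leave it. Origin: centre of its underside.
- pot_red: Loose closed paint pot, red, 29 mm across, 41 mm high; leave it. Origin: centre of its underside.
- pot_green: Loose closed paint pot, green, 29 mm across, 41 mm high; leave it. Origin: centre of its underside.
Mind the look-alikes: they are no part of the job. Of the things shaped like the blade, the steel one is meant.

How it is judged:
By the outcome, as a careful person would: the job done as asked, in the order asked, and still so for the second after the job is handed in, with the robot touching nothing.
It also fails if it takes over 72 s, if anything falls off the work surface, if the arm or the gripper's body presses on something with over 40 N, if the wrist force passes 120 N, or if a joint passes its speed limit or range.

## Robot

A 6-joint arm with a two-finger parallel gripper is mounted at the origin on the work surface. World frame = base frame: x ahead of the robot, y to its left, z up, the work surface at z = 0. Lengths are in m, angles in rad, forces in N, time in s.
With the tool pointing down it reaches from about 0.3 to 0.85 m from the base axis. Payload 4.2 kg.
Tool frame: the origin (TCP) lies at the very end of the fingers, on their centre line; the grasp point (between the pads) lies tcp_to_grasp behind it (tcp_to_grasp is the distance from the TCP to the grasp point, in m); z points along the fingers, y is the line along which they close (so a half turn about z gives the same grasp; the last joint's range is limited). The gripper opens to 91 mm and grips with 3 to 60 N. Pads are 32 mm wide; open, the fingers measure 118 mm over their backs; the gripper's body (76 mm by 178 mm) begins 60 mm behind the grasp point.
Start: joints at [-1.336, 0.32, 1.565, -0, 1.257, -0.02], TCP at [0.145, -0.556, 0.214] pointing down, gripper open.
Joint ranges: [-3.11, 3.11], [-0.84, 2.01], [0.21, 2.61], [-1.34, 4.49], [0.05, 2.63], [-2.56, 2.56]. Speed limits (rad/s): [2.57, 2.57, 3.14, 3.14, 3.14, 3.14].

## Interface

Orientations are given as a rotation vector (axis times angle).
In Python, from rig import read_state, camera, job_done, tcp_to_grasp gives the robot as it stands.
- The arm moves only by the tool arm_command, never from a script. Its argument "targets" is text: rows parted by semicolons, each of 7 numbers parted by spaces: the shift along the tool's x, y, z in mm, then the turn, a rotation vector about the tool's x, y, z in rad, then the opening, from -1 (shut) to 1 (fully open). A call has 1 to 8 rows; each row is the pose to reach, as a shift and turn from the pose commanded when the call began, along the tool's axes at that moment; what a row does not reach only later rows make up. A row lasts 1/12 s, in which the tool goes at most 41.7 mm and 7.16 degrees, less where a joint would pass 70% of its speed; a pose out of reach is approached as far as the arm can. A call with a gripper value outside its range is refused whole. The fingers move at their own pace and stop on an object; "grip_force" is the grip in N (left out, the last holds). Time passes only in rows, so rows that repeat a pose let the fingers close. It gives the time, the measured TCP pose, the force, the opening and the grip force at its end, in the units of the state.
- read_state(): the state, without advancing time (a new reading comes with each control period).
- camera(name): name is "scene" or "side" or "wrist"; returns a dict with "pixels" (420x560x3 uint8, red, green, blue), "vertical_fov" (degrees; the focal length in pixels is half the picture's height over the tangent of half this angle, whatever the lens; pixels are square), "cx", "cy" (the principal point, pixels), "xyz" and "attitude" of the camera in the world. Camera axes: x right, y up, looking along -z (the intrinsics and any distortion apply to the point x, -y, -z); pixel columns grow to the right and rows downward; lengths in m; the calibration is good to about 2 mm. A picture is of the moment at which its call begins. There is no depth.
- job_done(): hands the job in; it is judged then, once.
The state is a dict: "time": time; "joint_positions": joint angles; "joint_velocities": joint speeds; "tau": joint torques, N m; "eef_pos": TCP position; "ee_rot": TCP orientation; "wrist_force": force on the tool from outside, world axes, zero at the start; "wrist_torque": the same for the moment, N m; "grip_width": opening from 0.0 (shut) to 1.0 (fully open); "finger_force": force on a finger pad.
Only numpy, scipy, OpenCV 4.12 (cv2) and the standard library are available. Lean on these libraries where they do the work, as an engineer would, in place of code of your own. Each camera call takes 0.05 s, during which the arm holds its last target. There are 200 camera calls.

## Working session

There is one attempt and no reset: what is moved stays moved. The work goes in short steps, Python scripts to look and compute and a tool call to move; the robot and the scene stay as the last step left them, time stands still between calls to the robot, and variables do not carry over. Pictures are saved under pics/ and viewed, at most 10 in all, crops included, and the job is handed in when it is done.

Besides the shell and the picture viewer there is one more tool, called after "Emit:" by a JSON object that holds its "api" and its "payload". arm_command: Moves the arm, as the interface text tells. Its arguments: {"type":"object","properties":{"targets":{"type":"string"},"grip_force":{"type":"number"}},"required":["targets"]}

```bash
ls; mkdir -p pics
cat > h.py <<'E'
import numpy as np, cv2
from scipy.spatial.transform import Rotation as R
from rig import read_state, camera, job_done, tcp_to_grasp
def att(a):
    a=np.array(a,float)
    if a.shape==(3,3): return a
    return (R.from_rotvec(a) if a.size==3 else R.from_quat(a)).as_matrix()
def snap(n,f):
    c=camera(n); cv2.imwrite(f'pics/{f}.png',cv2.cvtColor(c['pixels'],cv2.COLOR_RGB2BGR)); 
    import pickle; pickle.dump(c,open(f'pics/{f}.pkl','wb')); return c
def F(c): return 210/np.tan(np.radians(c['vertical_fov'])/2)
def ray(c,u,v):
    f=F(c); K=np.array([[f,0,c['cx']],[0,f,c['cy']],[0,0,1]])
    d=c.get('distortion'); p=np.array([[[u,v]]],float)
    q=cv2.undistortPoints(p,K,np.array(d,float) if d is not None else None)[0,0]
    return att(c['attitude'])@np.array([q[0],-q[1],-1])
def px2w(c,u,v,z):
    r=ray(c,u,v); o=np.array(c['xyz']); return o+r*(z-o[2])/r[2]
def load(f):
    import pickle; return pickle.load(open(f'pics/{f}.pkl','rb'))
def totool(dw):
    s=read_state(); return att(s['ee_rot']).T@np.array(dw)*1000
E
python3 - <<'E'
from h import *
for n in ['scene','side','wrist']:
    c=snap(n,n+'0'); print({k:v for k,v in c.items() if k!='pixels'})
s=read_state(); print(s, tcp_to_grasp)
E
```

```text
pics
{'vertical_fov': 57.452037745885356, 'cx': 279.2644078516893, 'cy': 209.46571681390589, 'xyz': array([ 0.97094181, -0.1376719 ,  0.90103788]), 'attitude': array([0.48713319, 0.3095672 , 1.1200874 ])}
{'vertical_fov': 55.095644122387355, 'cx': 276.2315845439343, 'cy': 213.3077553176596, 'xyz': array([0.14393699, 0.77208339, 0.80114084]), 'attitude': array([ 0.28160253, -1.1043976 , -2.48904287])}
{'vertical_fov': 61.18048165945465, 'cx': 279.6483829124262, 'cy': 206.88097625093508, 'xyz': array([ 0.21692426, -0.53739817,  0.38395229]), 'attitude': array([-0.22459687,  0.17558077, -1.30700661])}
{'time': 0.15, 'joint_positions': array([-1.33603951e+00,  3.20136505e-01,  1.56538324e+00, -1.34911195e-05,
        1.25736936e+00, -2.00056665e-02]), 'joint_velocities': array([-0.00010126, -0.00328554, -0.00363103,  0.00073316,  0.000355  ,
        0.00061467]), 'tau': array([-2.01523353e-04, -4.12774551e+01, -2.32155025e+01,  7.27775437e-02,
        4.34238813e-02, -9.43319696e-05]), 'eef_pos': array([ 0.14481723, -0.55608657,  0.21332435]), 'ee_rot': array([-3.11486137e+00, -3.98941553e-01,  2.38187404e-04]), 'wrist_force': array([-0.60806225, -0.4715472 , -0.29772794]), 'wrist_torque': array([ 0.007202  ,  0.03758477, -0.02298837]), 'finger_force': 0.0, 'grip_width': 1.0008903307787909} 0.0188
```

View pics/scene0.png

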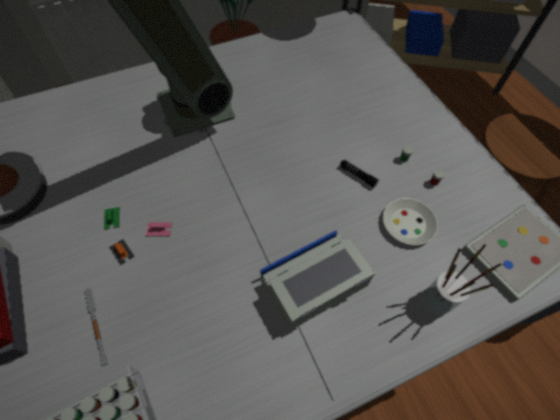

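View pics/side0.png

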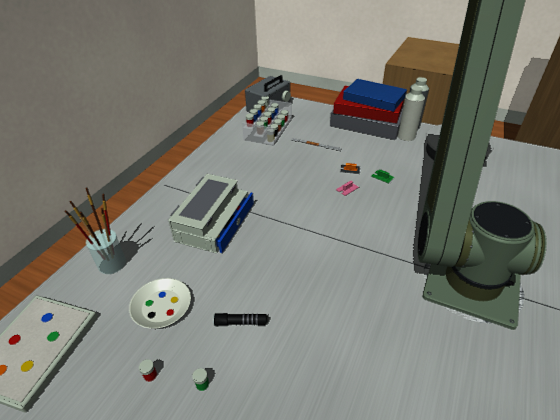

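The scene view shows the box at (320,275) with its blue front running from (262,270) to (337,236). Three things look like the blade: green (112,218), pink (159,230), and dark steel with an orange grip (122,251). I choose the last one. I'll check it in a close crop and measure.

Run:
```python
from h import *
a=load('scene0'); b=load('side0')
ca=cv2.resize(a['pixels'][195:275,90:190],None,fx=6,fy=6,interpolation=cv2.INTER_CUBIC)[:480]
cb=cv2.resize(a['pixels'][225:325,250:385],None,fx=4,fy=4,interpolation=cv2.INTER_CUBIC)[:480]
cv2.imwrite('pics/crop0.png',cv2.cvtColor(cv2.convertScaleAbs(ca,alpha=1.6),cv2.COLOR_RGB2BGR))
print('blade',px2w(a,122,251,.0),px2w(b,350,168,.015))
for n,u,v in [('green',112,218),('pink',159,230)]: print(n,px2w(a,u,v,0))
# blue front top edge
P=a['pixels'].astype(int); m=((P[...,2]>P[...,0]+40)&(P[...,2]>P[...,1]+30)).astype(np.uint8); m[:225]=0;m[285:]=0;m[:,:250]=0;m[:,350:]=0
c=max(cv2.findContours(m,0,1)[0],key=cv2.contourArea); print(cv2.minAreaRect(c)); bx=cv2.boxPoints(cv2.minAreaRect(c)); print(bx)
for q in bx: print(px2w(a,*q,.05))
```

```text
blade [ 4.21999499e-01 -3.30852430e-01  1.11022302e-16] [ 0.41780479 -0.31480418  0.015     ]
green [ 0.31289664 -0.3344196   0.        ]
pink [ 0.40073586 -0.22791962  0.        ]
((298.5781555175781, 251.15127563476562), (3.7610034942626953, 84.99274444580078), 62.676109313964844)
[[259.96008 268.98727]
 [335.46985 229.9739 ]
 [337.19623 233.31528]
 [261.68646 272.32864]]
[ 0.63255866 -0.03166955  0.05      ]
[0.61309394 0.18256033 0.05      ]
[0.62322556 0.18196586 0.05      ]
[ 0.64201648 -0.03120169  0.05      ]
```

View pics/crop0.png

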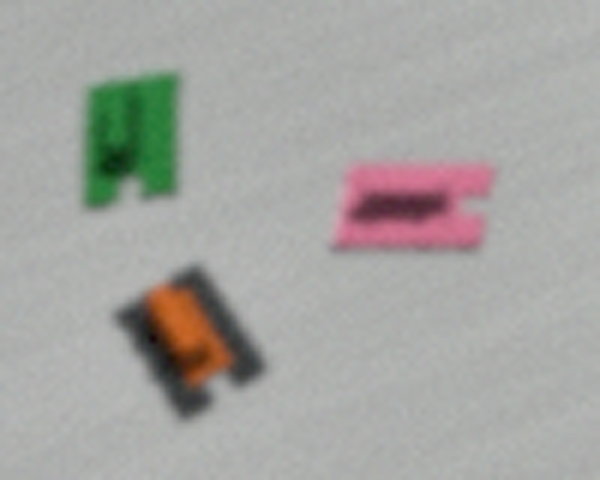

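The crop confirms it: dark steel plate, orange grip, notch at the lower right (scene px ~127,259). Now I'll go to the box front and take a close look.

Emit:
{"api": "arm_command", "payload": {"targets": "536 -512 0 0 0 0.167 -1;536 -512 0 0 0 0.167 -1;536 -512 0 0 0 0.167 -1;536 -512 0 0 0 0.167 -1;536 -512 0 0 0 0.167 -1;536 -512 0 0 0 0.167 -1;536 -512 0 0 0 0.167 -1;536 -512 0 0 0 0.167 -1"}}

```text
time: 0.82
eef_pos: [0.3205, -0.271, 0.2139]
ee_rot: [3.138, 0.137, 0.0]
wrist_force: [0.7, 0.8, -0.5]
grip_width: 0.446
finger_force: 0.0
```

Run:
```python
from h import *
a=load('scene0'); p=px2w(a,116.3,243.3,.003); q=px2w(a,127.5,259,.003); print(p,q,np.arctan2(*(q-p)[1::-1]))
s=read_state(); print(s['time'],s['eef_pos'],att(s['ee_rot'])[:,0])
snap('wrist','w1')
```

```text
[ 0.39586135 -0.33897733  0.003     ] [ 0.45178115 -0.32228457  0.003     ] 0.29009154864553766
0.8167 [ 0.32052193 -0.2709687   0.2139131 ] [9.96202750e-01 8.70636082e-02 9.13886426e-05]
```

Emit:
{"api": "arm_command", "payload": {"targets": "244 -325 0 0 0 0 -1;244 -325 0 0 0 0 -1;244 -325 0 0 0 0 -1;244 -325 0 0 0 0 -1;244 -325 0 0 0 0 -1;244 -325 0 0 0 0 -1;244 -325 0 0 0 0 -1;244 -325 0 0 0 0 -1"}}

```text
time: 1.53
eef_pos: [0.4967, 0.012, 0.2138]
ee_rot: [3.138, 0.139, -0.0]
wrist_force: [1.0, -0.8, 0.1]
grip_width: 0.001
finger_force: 0.0
```

Emit:
{"api": "arm_command", "payload": {"targets": "244 -325 0 0 0 0 -1"}}

```text
time: 1.62
eef_pos: [0.5187, 0.0474, 0.2138]
ee_rot: [3.138, 0.139, -0.0]
wrist_force: [0.5, -0.4, 0.5]
grip_width: 0.004
finger_force: 0.0
```

Run:
```python
from h import *
c=snap('wrist','w2'); s=read_state(); print(s['eef_pos'],c['xyz'])
cv2.imwrite('pics/w2b.png',cv2.cvtColor(cv2.convertScaleAbs(c['pixels'],alpha=1.5),cv2.COLOR_RGB2BGR))
```

```text
[0.52317226 0.05350322 0.21351672] [0.59291292 0.05425298 0.38447908]
```

View pics/w2b.png

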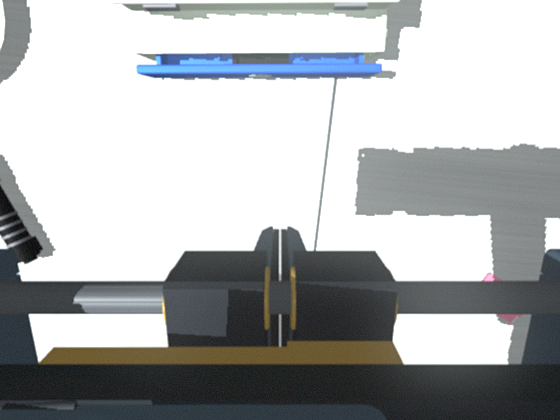

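The front runs from (138,68) to (381,68), the press mark is near (259,77), and the torch is at the left edge.

Run:
```python
from h import *
c=load('w2'); P=c['pixels'].astype(int)
m=((P[...,2]>P[...,0]+50)&(P[...,2]>P[...,1]+40)).astype(np.uint8); m[62:]*=1; m[:,:120]=0; m[120:]=0
def edge(lo):
    pts=[]
    for u in range(145,376,5):
        v=np.where(m[:,u])[0]; v=v[v>=62]
        if len(v): pts.append((u,v.max() if lo else v.min()))
    return np.array(pts)
for lo in (0,1):
    e=edge(lo); k=np.polyfit(e[:,0],e[:,1],1); print(lo,k)
    for u in (138,381): print(px2w(c,u,np.polyval(k,u),.05), px2w(c,u,np.polyval(k,u),.0275))
r=np.where(m[64:72].any(0))[0]; print(r.min(),r.max())
print(m[55:82,200])
print('press mark',px2w(c,259,77,.0275))
```

```text
0 [-4.46345976e-03  6.40115634e+01]
[0.62152846 0.18167807 0.05      ] [0.62345339 0.1902498  0.0275    ]
[ 0.64140171 -0.03097262  0.05      ] [ 0.64466349 -0.03670564  0.0275    ]
1 [-7.70120259e-03  7.48746531e+01]
[0.61287031 0.1818098  0.05      ] [0.61421282 0.19039039 0.0275    ]
[ 0.63353846 -0.03227115  0.05      ] [ 0.63627129 -0.03809152  0.0275    ]
136 381
[0 0 0 1 1 1 1 1 1 1 1 1 1 1 1 1 1 1 1 0 0 0 0 0 0 0 0]
press mark [0.62154379 0.07629081 0.0275    ]
```

Emit:
{"api": "arm_command", "payload": {"targets": "61 -13 192 0 0 -0.008 -1;61 -13 192 0 0 -0.008 -1;61 -13 192 0 0 -0.008 -1;61 -13 192 0 0 -0.008 -1;61 -13 192 0 0 -0.008 -1;61 -13 192 0 0 -0.008 -1;61 -13 192 0 0 -0.008 -1"}}

```text
time: 2.25
eef_pos: [0.5764, 0.0634, 0.0202]
ee_rot: [3.138, 0.151, -0.008]
wrist_force: [0.2, 0.2, 1.4]
grip_width: 0.005
finger_force: 0.0
```

Emit:
{"api": "arm_command", "payload": {"targets": "10 0 0 0 0 0 -1;16 0 0 0 0 0 -1;20 0 0 0 0 0 -1;22 0 0 0 0 0 -1;24 0 0 0 0 0 -1;26 0 0 0 0 0 -1;28 0 0 0 0 0 -1;30 0 0 0 0 0 -1"}}

```text
time: 2.92
eef_pos: [0.6062, 0.0666, 0.022]
ee_rot: [3.138, 0.15, -0.005]
wrist_force: [-5.7, -0.2, 4.4]
grip_width: 0.005
finger_force: 2.7
```

Emit:
{"api": "arm_command", "payload": {"targets": "2 0 0 0 0 0 -1;4 0 0 0 0 0 -1;6 0 0 0 0 0 -1;8 0 0 0 0 0 -1;8 0 0 0 0 0 -1;8 0 0 0 0 0 -1"}}

```text
time: 3.42
eef_pos: [0.6133, 0.0673, 0.0217]
ee_rot: [3.138, 0.15, -0.008]
wrist_force: [-6.2, 0.6, 4.4]
grip_width: 0.006
finger_force: 2.8
```

Emit:
{"api": "arm_command", "payload": {"targets": "2 0 0 0 0 0 -1;3 0 0 0 0 0 -1;3 0 0 0 0 0 -1"}}

```text
time: 3.67
eef_pos: [0.6133, 0.0673, 0.0217]
ee_rot: [3.137, 0.15, -0.018]
wrist_force: [-12.4, -1.5, 10.3]
grip_width: 0.006
finger_force: 6.1
```

Hard on the stop. I'll back off quickly, then rise and head for the blade.

Emit:
{"api": "arm_command", "payload": {"targets": "-41 0 0 0 0 0 -1;-82 0 0 0 0 0 -1;-123 0 0 0 0 0 -1;-140 0 -30 0 0 0 -1;-140 0 -70 0 0 0 0;-140 0 -110 0 0 0 0.4;-140 30 -150 0 0 0 0.4;-140 70 -160 0 0 0 0.4"}}

```text
time: 4.33
eef_pos: [0.488, -0.008, 0.1849]
ee_rot: [-3.137, -0.158, -0.016]
wrist_force: [1.5, -0.8, 0.1]
grip_width: 0.264
finger_force: 0.0
```

Run:
```python
from h import *
c=snap('wrist','w3')
P=c['pixels']; print(read_state()['eef_pos'])
cv2.imwrite('pics/w3b.png',cv2.cvtColor(P,cv2.COLOR_RGB2BGR))
```

```text
[ 0.48962311 -0.01594514  0.18602146]
```

View pics/w3b.png

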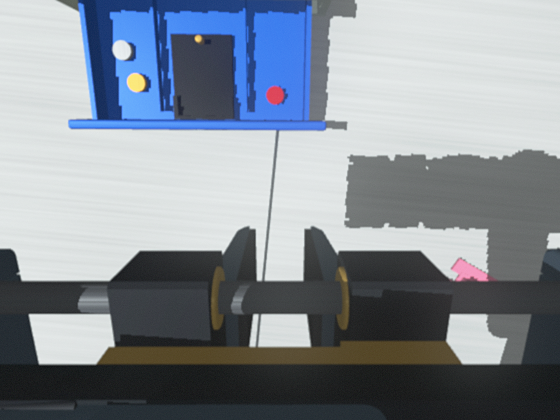

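The drawer is out. The pin is at (199,38) and the holder runs from (172,35) to (236,119).

```bash
cat >> h.py <<'E'
def tf(dw,yaw_from,yaw): # world shift -> tool mm, and turn about tool z
    return totool(dw).round(1), round(yaw_from-yaw,3)
E
python3 - <<'E'
from h import *
c=load('w3'); s=read_state(); T=att(s['ee_rot']); yaw=np.arctan2(T[1,0],T[0,0])
hsv=cv2.cvtColor(c['pixels'],cv2.COLOR_RGB2HSV)[25:50,185:215]
m=(hsv[...,0]>10)&(hsv[...,0]<30)&(hsv[...,1]>120); v,u=np.where(m); print(u.min()+185,u.max()+185,v.min()+25,v.max()+25)
for q in [(199,37,.029),(198,42,.017),(172,119,.022),(236,119,.022),(70,121,.05),(324,122,.05)]: print(q,px2w(c,*q))
g=px2w(c,280,130,0)-s['eef_pos']; l=T.T@g; print('local',l,yaw)
y2=.29; e=np.array([np.cos(y2),np.sin(y2)]); f=np.array([np.sin(y2),-np.cos(y2)])
t=np.array([.422,-.331])-e*l[0]-f*l[1]; print(t)
print(tf([*(t-s['eef_pos'][:2]),0],yaw,y2))
E
```

```text
195 201 36 41
(199, 37, 0.029) [0.61637296 0.07376453 0.029     ]
(198, 42, 0.017) [0.61429077 0.07718375 0.017     ]
(172, 119, 0.022) [0.54619155 0.09687984 0.022     ]
(236, 119, 0.022) [0.55208584 0.03870106 0.022     ]
(70, 121, 0.05) [0.53712332 0.17375249 0.05      ]
(324, 122, 0.05) [ 0.55777743 -0.038207    0.05      ]
local [ 0.05449843 -0.00955567  0.18665727] 0.09561962545281043
[ 0.37250968 -0.35574061]
(array([-149. ,  327.1,    0.6]), np.float64(-0.194))
```

Emit:
{"api": "arm_command", "payload": {"targets": "-149 327 0 0 0 -0.194 0.4;-149 327 0 0 0 -0.194 0.4;-149 327 0 0 0 -0.194 0.4;-149 327 0 0 0 -0.194 0.4;-149 327 0 0 0 -0.194 0.4;-149 327 0 0 0 -0.194 0.4;-149 327 0 0 0 -0.194 0.4;-149 327 0 0 0 -0.194 0.4"}}

```text
time: 5.05
eef_pos: [0.3775, -0.3215, 0.1796]
ee_rot: [3.108, 0.453, 0.001]
wrist_force: [1.1, 0.4, 0.1]
grip_width: 0.697
finger_force: 0.0
```

Emit:
{"api": "arm_command", "payload": {"targets": "0 14 0 0 0 0 0.4;0 14 0 0 0 0 0.4;0 14 0 0 0 0 0.4"}}

```text
time: 5.3
eef_pos: [0.3825, -0.3331, 0.1792]
ee_rot: [-3.108, -0.451, 0.0]
wrist_force: [-1.0, 0.2, -0.4]
grip_width: 0.698
finger_force: 0.0
```

Run:
```python
from h import *
c=snap('wrist','w4'); s=read_state(); print(s['eef_pos'],s['joint_velocities'].round(3))
P=c['pixels']; hsv=cv2.cvtColor(P,cv2.COLOR_RGB2HSV); m=((hsv[...,0]<18)&(hsv[...,1]>150)&(hsv[...,2]>100)).astype(np.uint8); m[235:]=0
for k in cv2.findContours(m,0,1)[0]:
    if cv2.contourArea(k)>50: print(cv2.minAreaRect(k),cv2.boundingRect(k))
```

```text
[ 0.38255906 -0.33219101  0.17928665] [ 0.022 -0.012  0.012 -0.003  0.001 -0.004]
((291.25732421875, 146.82321166992188), (18.067655563354492, 45.085880279541016), 2.38594388961792) (282, 124, 20, 46)
```

View pics/w4.png

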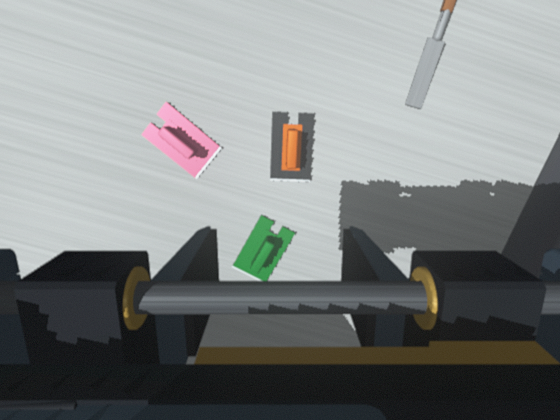

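Here the steel blade spans (272,112) to (313,180), with its notch at the top and bright edge at the bottom. The green look-alike at (265,248) and the pink one at (182,141) stay clear of it.

Run:
```python
from h import *
c=load('w4'); s=read_state(); T=att(s['ee_rot']); yaw=np.arctan2(T[1,0],T[0,0])
w=[px2w(c,*q,.003) for q in [(272,112),(314,113),(312,180),(271,180)]]
n=(w[0]+w[1])/2;k=(w[2]+w[3])/2; ctr=(n+k)/2
print('len',np.linalg.norm(n-k),'wid',np.linalg.norm(w[0]-w[1]),np.linalg.norm(w[2]-w[3]))
by=np.arctan2(*(n-k)[1::-1]); print('yaw',by,yaw,'ctr',ctr)
g1=px2w(c,292,125,.023);g2=px2w(c,290.5,169,.02); print('grip top',g1,g2)
r,t=tf([*(ctr-s['eef_pos'])[:2],.008-s['eef_pos'][2]],yaw,by); print(r,t)
```

```text
len 0.06469794729939997 wid 0.03966260509127206 0.04065573479304015
yaw 0.27550695064788766 0.2897469702083805 ctr [ 0.4244762  -0.33310308  0.003     ]
grip top [ 0.44488817 -0.32592256  0.023     ] [ 0.40603768 -0.33648391  0.02      ]
[ 39.9  13.1 171.3] 0.014
```

Emit:
{"api": "arm_command", "payload": {"targets": "40 12 40 0 0 0.015 -0.2;40 12 80 0 0 0.015 -0.2;40 12 120 0 0 0.015 -0.2;40 12 145 0 0 0.015 -0.2;40 12 160 0 0 0.015 -0.2;40 12 168 0 0 0.015 -0.2;40 12 172 0 0 0.015 -0.2;40 12 172 0 0 0.015 -0.2"}}

```text
time: 6.02
eef_pos: [0.4248, -0.3324, 0.0079]
ee_rot: [3.112, 0.433, 0.0]
wrist_force: [-0.1, 0.3, -0.5]
grip_width: 0.402
finger_force: 0.0
```

Emit:
{"api": "arm_command", "payload": {"grip_force": 20, "targets": "0 0 0 0 0 0 -1;0 0 0 0 0 0 -1;0 0 0 0 0 0 -1;0 0 0 0 0 0 -1;0 0 0 0 0 0 -1;0 0 0 0 0 0 -1"}}

```text
time: 6.52
eef_pos: [0.4245, -0.3334, 0.0086]
ee_rot: [3.111, 0.43, 0.001]
wrist_force: [-0.9, 1.6, 6.0]
grip_width: 0.105
finger_force: 20.0
```

Emit:
{"api": "arm_command", "payload": {"targets": "0 0 -5 0 0 0 -1;0 0 -15 0 0 0 -1;0 0 -40 0 0 0 -1;0 0 -75 0 0 0 -1;0 0 -110 0 0 0 -1;10 -30 -140 0 0 0.02 -1;25 -60 -160 0 0 0.04 -1;40 -90 -160 0 0 0.06 -1"}}

```text
time: 7.18
eef_pos: [0.4407, -0.2364, 0.1732]
ee_rot: [3.118, 0.331, 0.013]
wrist_force: [0.9, -0.1, -0.2]
grip_width: 0.106
finger_force: 20.0
```

Emit:
{"api": "arm_command", "payload": {"targets": "15 -33 0 0 0 0.02 -1;30 -66 0 0 0 0.04 -1;45 -99 0 0 0 0.06 -1;60 -132 0 0 0 0.08 -1;75 -170 0 0 0 0.1 -1;100 -210 0 0 0 0.12 -1;120 -250 0 0 0 0.12 -1;121 -275 0 0 0 0.12 -1"}}

```text
time: 7.85
eef_pos: [0.4999, 0.0616, 0.1686]
ee_rot: [-3.137, -0.15, -0.005]
wrist_force: [-0.1, 0.0, -1.1]
grip_width: 0.107
finger_force: 20.0
```

Emit:
{"api": "arm_command", "payload": {"targets": "0 0 0 0 0 0 -1;0 0 0 0 0 0 -1;0 0 0 0 0 0 -1"}}

```text
time: 8.1
eef_pos: [0.4976, 0.0583, 0.168]
ee_rot: [3.137, 0.15, -0.0]
wrist_force: [0.1, -0.8, -0.4]
grip_width: 0.108
finger_force: 20.0
```

Run:
```python
from h import *
c=snap('wrist','w5'); s=read_state(); print(s['eef_pos'],s['ee_rot'],s['grip_width'],s['joint_velocities'].round(3))
```

```text
[0.4977067  0.0578162  0.16795951] [3.13745658e+00 1.47713871e-01 3.43648823e-05] 0.1085264175593161 [-0.019  0.001  0.     0.004 -0.002  0.001]
```

View pics/w5.png

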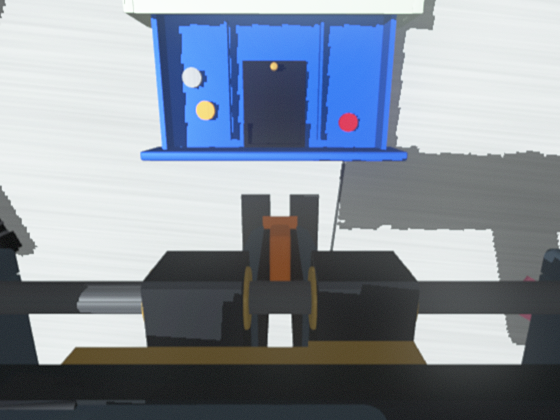

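The blade is held with the notch end at (242–318,195), notch centred at column 280. The pin is at (274,66), and the drawer front runs from (142,155) to (406,155).

Run:
```python
from h import *
c=load('w5'); s=read_state(); T=att(s['ee_rot']); yaw=np.arctan2(T[1,0],T[0,0]); p=s['eef_pos']
P=c['pixels'].astype(int); hsv=cv2.cvtColor(c['pixels'],cv2.COLOR_RGB2HSV)[58:80,262:288]
m=(hsv[...,0]>10)&(hsv[...,0]<30)&(hsv[...,1]>110); v,u=np.where(m); print('pin px',u.min()+262,u.max()+262,v.min()+58,v.max()+58)
z=p[2]-.0056
A=px2w(c,242,195,z);B=px2w(c,318,195,z);a=px2w(c,269.5,195,z);b=px2w(c,290.5,195,z)
print('wid',np.linalg.norm(A-B),np.linalg.norm(a-b)); E=(A+B+a+b)/4; print('end local',T.T@(E-p), T.T@(A-p), T.T@(B-p))
pin=px2w(c,274,66,.029); print('pin top',pin)
bl=px2w(c,142,158,.05); br=px2w(c,407,158,.05); print('front',bl,br,(bl+br)/2,np.linalg.norm(bl-br),'yaw',np.arctan2(bl[0]-br[0],bl[1]-br[1])*-1)
# blue front edges
mb=((P[...,2]>P[...,0]+50)&(P[...,2]>P[...,1]+40))
e=np.array([(u,np.where(mb[140:170,u])[0].max()+140) for u in range(160,400,5)]); k=np.polyfit(e[:,0],e[:,1],1); print(k)
l=px2w(c,142,np.polyval(k,142),.05);r=px2w(c,407,np.polyval(k,407),.05);print(l,r,(l+r)/2,np.arctan2(r[0]-l[0],l[1]-r[1]),yaw)
for q in [(243,61),(307,61)]: print(px2w(c,*q,.017))
```

```text
pin px 271 276 63 69
wid 0.03874717892878791 0.01070645724968779
end local [ 0.03283866 -0.00057395  0.00559932] [ 0.03280623 -0.01994667  0.00558651] [0.0328711  0.01880045 0.00561213]
pin top [0.60612533 0.07345952 0.029     ]
front [0.52396162 0.17317366 0.05      ] [ 0.54455301 -0.04098174  0.05      ] [0.53425732 0.06609596 0.05      ] 0.21514307954518433 yaw 0.09585693962911175
[1.67173252e-03 1.59619428e+02]
[0.52244651 0.17318154 0.05      ] [ 0.54270958 -0.04133564  0.05      ] [0.53257805 0.06592295 0.05      ] 0.0941795156244634 0.09409205630001695
[0.60887972 0.10016982 0.017     ]
[0.61406309 0.04638331 0.017     ]
```

Emit:
{"api": "arm_command", "payload": {"targets": "40 -2 0 0 0 0 -1;82 -5 20 0 0 0 -1;82 -5 50 0 0 0 -1;82 -5 75 0 0 0 -1;82 -5 90 0 0 0 -1;82 -5 95 0 0 0 -1;82 -5 95 0 0 0 -1;82 -5 95 0 0 0 -1"}}

```text
time: 8.82
eef_pos: [0.5797, 0.0705, 0.0736]
ee_rot: [3.138, 0.146, 0.002]
wrist_force: [0.3, 0.1, -0.5]
grip_width: 0.106
finger_force: 20.0
```

Run:
```python
from h import *
c=snap('side','s6'); w=snap('wrist','w6'); s=read_state(); T=att(s['ee_rot']); yaw=np.arctan2(T[1,0],T[0,0]); p=s['eef_pos']
print(p,yaw); print(totool([.5794-p[0],.0704-p[1],.0256-p[2]]))
pic=np.hstack([w['pixels'][0:260,150:450]]); pic=cv2.resize(pic,None,fx=2.2,fy=2.2)
cv2.imwrite('pics/w6c.png',cv2.cvtColor(pic,cv2.COLOR_RGB2BGR))
```

```text
[0.58019045 0.07105021 0.07440698] 0.09393225565903976
[-1.00502318  0.56837017 48.80405353]
```

View pics/w6c.png

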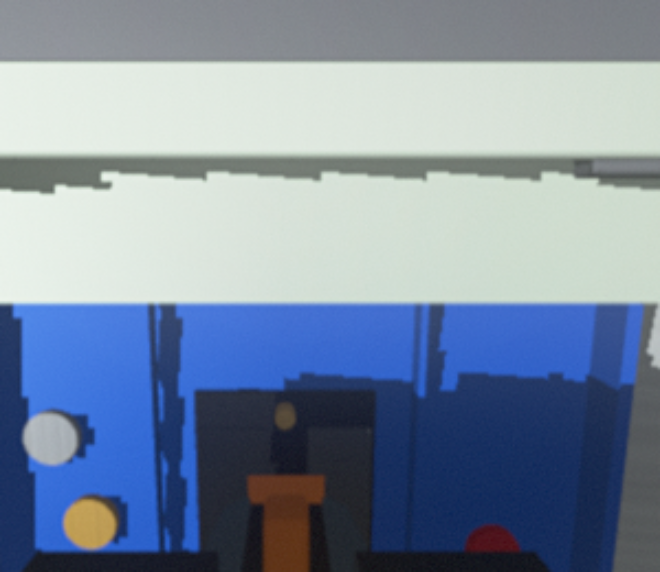

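In the crop the pin sits at (285,413), i.e. picture (279.5,188), inside the notch's column range.

Run:
```python
from h import *
w=load('w6'); s=read_state(); T=att(s['ee_rot']); p=s['eef_pos']
pin=px2w(w,279.5,187.7,.029); print('pin',pin)
n=p+T@np.array([.0268,-.0005,.0086]); print('notch now',n)
d=T.T@(pin-n); print('shift tool',d*1000)
```

```text
pin [0.60822734 0.07371865 0.029     ]
notch now [0.60685291 0.07406342 0.06589322]
shift tool [ 1.21729453  0.46851759 36.89737904]
```

Emit:
{"api": "arm_command", "payload": {"targets": "0 0.5 15 0 0 0 -1;0 0.5 28 0 0 0 -1;0 0.5 35 0 0 0 -1;0 0.5 39 0 0 0 -1;0 0.5 42 0 0 0 -1;0 0.5 44 0 0 0 -1;0 0.5 45 0 0 0 -1;0 0.5 45 0 0 0 -1"}}

```text
time: 9.58
eef_pos: [0.5794, 0.0711, 0.0281]
ee_rot: [3.138, 0.149, 0.001]
wrist_force: [0.5, -0.1, -1.0]
grip_width: 0.108
finger_force: 20.0
```

Emit:
{"api": "arm_command", "payload": {"targets": "0 0 0.7 0 0 0 -1;0 0 1.4 0 0 0 -1;0 0 2 0 0 0 -1;0 0 2 0 0 0 -1"}}

```text
time: 9.92
eef_pos: [0.5791, 0.071, 0.0257]
ee_rot: [3.138, 0.149, -0.0]
wrist_force: [-0.1, 0.7, -1.7]
grip_width: 0.108
finger_force: 20.0
```

Emit:
{"api": "arm_command", "payload": {"targets": "0 0 0.5 0 0 0 -1;0 0 1 0 0 0 -1;0 0 1 0 0 0 -1"}}

```text
time: 10.17
eef_pos: [0.5794, 0.071, 0.0256]
ee_rot: [3.138, 0.149, 0.001]
wrist_force: [-1.9, 0.1, 4.5]
grip_width: 0.108
finger_force: 20.0
```

Contact came at exactly bed height. I'll release a little at a time and look.

Emit:
{"api": "arm_command", "payload": {"grip_force": 5, "targets": "0 0 -0.5 0 0 0 -1;0 0 -0.5 0 0 0 -0.7;0 0 -0.5 0 0 0 -0.6;0 0 -0.5 0 0 0 -0.55;0 0 -0.5 0 0 0 -0.5;0 0 -0.5 0 0 0 -0.5"}}

```text
time: 10.67
eef_pos: [0.5791, 0.071, 0.0251]
ee_rot: [3.138, 0.149, -0.0]
wrist_force: [1.1, 0.0, 0.6]
grip_width: 0.248
finger_force: 0.0
```

Emit:
{"api": "arm_command", "payload": {"targets": "0 0 -4 0 0 0 -0.5;0 0 -10 0 0 0 -0.5;0 0 -25 0 0 0 -0.5;0 0 -50 0 0 0 -0.5;-20 0 -90 0 0 0 -0.5;-60 0 -110 0 0 0 -0.7;-85 0 -120 0 0 0 -1;-85 0 -120 0 0 0 -1"}}

```text
time: 11.33
eef_pos: [0.4906, 0.0626, 0.1485]
ee_rot: [3.138, 0.149, 0.002]
wrist_force: [-0.3, 0.6, -0.7]
grip_width: 0.067
finger_force: 0.0
```

Run:
```python
from h import *
w=snap('wrist','w7'); s=read_state(); print(s['eef_pos'],s['ee_rot'],s['time'])
pic=cv2.resize(w['pixels'][20:190,130:420],None,fx=2.7,fy=2.7,interpolation=cv2.INTER_CUBIC)
cv2.imwrite('pics/w7c.png',cv2.cvtColor(cv2.convertScaleAbs(pic,alpha=1.6),cv2.COLOR_RGB2BGR))
```

```text
[0.4932031  0.06286924 0.14756167] [-3.13796754 -0.14899998 -0.00506111] 11.3833
```

View pics/w7c.png

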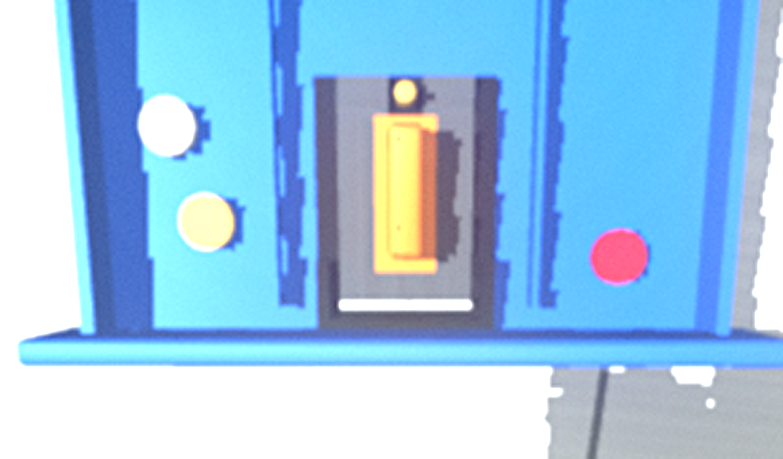

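The blade is seated: the pin (404,92) is in the notch and the cutting end lies between the cheeks at (405,305). Now I'll close the drawer.

Emit:
{"api": "arm_command", "payload": {"targets": "-4 0 40 0 0 0 -1;-4 0 80 0 0 0 -1;-4 0 115 0 0 0 -1;-4 0 125 0 0 0 -1;-4 0 125 0 0 0 -1;0 0 125 0 0 0 -1;6 0 125 0 0 0 -1;12 0 125 0 0 0 -1"}}

```text
time: 12.05
eef_pos: [0.5092, 0.0644, 0.0222]
ee_rot: [-3.138, -0.149, -0.008]
wrist_force: [0.7, 0.4, -0.1]
grip_width: 0.007
finger_force: 0.0
```

Emit:
{"api": "arm_command", "payload": {"targets": "6 0 0 0 0 0 -1;12 0 0 0 0 0 -1;18 0 0 0 0 0 -1;25 0 0 0 0 0 -1;33 0 0 0 0 0 -1;41 0 0 0 0 0 -1;49 0 0 0 0 0 -1;57 0 0 0 0 0 -1"}}

```text
time: 12.72
eef_pos: [0.5627, 0.0694, 0.0202]
ee_rot: [3.138, 0.149, -0.004]
wrist_force: [-6.0, -0.5, 4.3]
grip_width: 0.006
finger_force: 3.0
```

Emit:
{"api": "arm_command", "payload": {"targets": "8 0 0 0 0 0 -1;15 0 0 0 0 0 -1;21 0 0 0 0 0 -1;26 0 0 0 0 0 -1;30 0 0 0 0 0 -1;34 0 0 0 0 0 -1;37 0 0 0 0 0 -1;40 0 0 0 0 0 -1"}}

```text
time: 13.38
eef_pos: [0.602, 0.0731, 0.0202]
ee_rot: [3.138, 0.149, -0.006]
wrist_force: [-6.6, -1.0, 4.8]
grip_width: 0.005
finger_force: 3.4
```

Emit:
{"api": "arm_command", "payload": {"targets": "3 0 0 0 0 0 -1;6 0 0 0 0 0 -1;8 0 0 0 0 0 -1;10 0 0 0 0 0 -1;12 0 0 0 0 0 -1;13 0 0 0 0 0 -1;14 0 0 0 0 0 -1;14 0 0 0 0 0 -1"}}

```text
time: 14.05
eef_pos: [0.6127, 0.0741, 0.0201]
ee_rot: [3.137, 0.149, -0.016]
wrist_force: [-13.4, -2.1, 9.7]
grip_width: 0.007
finger_force: 6.6
```

On the inner stop at the same place as the first press (0.6127). I'll let go gently and check.

Emit:
{"api": "arm_command", "payload": {"targets": "-4 0 0 0 0 0 -1;-8 0 0 0 0 0 -1;-12 0 0 0 0 0 -1;-18 0 0 0 0 0 -1;-28 0 0 0 0 0 -1;-60 0 -10 0 0 0 -1;-100 0 -20 0 0 0 -1;-120 0 -60 0 0 0 -1"}}

```text
time: 14.72
eef_pos: [0.4888, 0.0624, 0.0726]
ee_rot: [3.137, 0.149, -0.028]
wrist_force: [-1.1, 0.2, -1.1]
grip_width: 0.004
finger_force: 0.0
```

Emit:
{"api": "arm_command", "payload": {"targets": "0 0 -40 0 0 0 -1;0 0 -80 0 0 0 -1;0 0 -120 0 0 0 -1;0 0 -120 0 0 0 -1;0 0 -120 0 0 0 -1;0 0 -120 0 0 0 -1;0 0 -120 0 0 0 -1;0 0 -120 0 0 0 -1"}}

```text
time: 15.38
eef_pos: [0.4979, 0.0633, 0.1957]
ee_rot: [3.138, 0.149, -0.005]
wrist_force: [1.0, 0.1, 1.0]
grip_width: 0.005
finger_force: 0.0
```

Run:
```python
from h import *
a=snap('scene','sc8'); w=snap('wrist','w8'); s=read_state(); print(s['eef_pos'],s['time'])
pic=np.vstack([a['pixels'][150:340,90:450],w['pixels'][0:230,100:460]])
cv2.imwrite('pics/c8.png',cv2.cvtColor(cv2.convertScaleAbs(pic,alpha=1.4),cv2.COLOR_RGB2BGR))
```

```text
[0.49825084 0.06332101 0.19610415] 15.4833
```

View pics/c8.png

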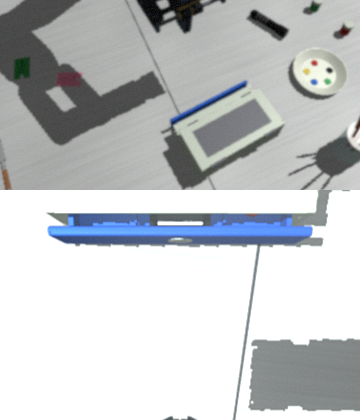

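The drawer is shut, with the front at its original place (crop (50,235) to (310,235)), and it has stayed latched for over a second. The torch, saucer and pots haven't moved.

```bash
python3 -c "
from h import *
print(job_done())"
```

```text
the job is handed in; nothing more can be done
None
```

The steel blade lies in the holder, grip side up with the pin in its notch; the drawer is pressed home and latched, and the job was handed in at about 15.5 s of robot time, though the judge gave no verdict back.

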